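# Swap-out of a full silver-dust cartridge

### The job

The red-capped filter cartridge on the bench dust collector is full of silver dust. Pinch its two sprung side tabs together to unlatch it, lift it straight out of its socket, and set it down upright inside the blue return tray without dropping it, then let go. Leave the green-capped cartridge snapped in its socket.

Things in the scene. Friction and masses are not known exactly. Their poses are not given: they have to be found in the camera images.
- spent_grip (a point): Full cartridge, RED cap, about 0.2 kg, snapped into either socket of the low grey dust collector. Point: on its upright centre line midway between the tabs, 56 mm above its flat underside, 28 mm below the cap's top, 26 mm above the collector's flat top. z up; tabs on the +x and -x sides, 52 mm over their outer faces, 40 mm when pinched. Body 52 (x) by 44 (y) mm; 30 mm of it sits in the socket.
- spent_tab_a (a joint): One sprung red tab, on the cartridge's +x side: travel inward in m, 0 = relaxed and latched, 0.006 = fully in, at its stop. Its spring pushes back with 1 N (relaxed) to 5 N (fully in); the cartridge can be lifted only while both tabs are pressed in (5 mm or more). Its pad is 30 mm wide (y), from 20 mm below to 16 mm above the cartridge's point.
- spent_tab_b (a joint): The other sprung red tab, on the cartridge's -x side: travel inward in m, 0 = relaxed and latched, 0.006 = fully in, at its stop. Its spring pushes back with 1 N (relaxed) to 5 N (fully in); the cartridge can be lifted only while both tabs are pressed in (5 mm or more). Its pad is 30 mm wide (y), from 20 mm below to 16 mm above the cartridge's point.
- fresh_grip (a point): Cartridge to be left alone: as the other, but with a GREEN cap and tabs, in the collector's other socket; same point and axes. The collector is fixed, 130 mm (along cartridge x) by 220 mm, 50 mm high; its sockets are 100 mm apart along cartridge y; a round fan housing 56 mm high lies along its +x side, from 84 to 140 mm from the socket line.
- tray: Return tray: blue open plastic box fixed to the bench, 170 mm (x) by 190 mm (y) outside, 30 mm high, walls 6 mm, inner floor 6 mm above the bench. Origin at the centre of its underside; z up. It stands to the left or the right of the collector.
Not all that is in view belongs to the job. Leave any pink look-alike of the part that bears spent_grip alone.

How it is judged:
On the way, in this order (a step that is already met when the one before it is completed fails the run):
1. both tabs of the red-capped cartridge are pinched in while it still sits in its socket (value of joint each of spent_tab_a, spent_tab_b above 0.0045 m and distance of spent_grip from where it was at the start of the episode below 0.01 m), for 0.1 s.
2. the red-capped cartridge is lifted clear of the collector (height (world z) of spent_grip above 0.112 m), for 0.1 s.
3. it is lowered to within 15 mm of the tray's floor while still held (x of spent_grip in the frame of tray between -0.07 and 0.07 m and y of spent_grip in the frame of tray between -0.08 and 0.08 m and z of spent_grip in the frame of tray below 0.077 m and contact force between the fingers and spent above 0.5 N), for 0.05 s.
At the end, for the whole second after the job is handed in: The red-capped cartridge stands upright (within 10 degrees) on the blue tray's floor, its centre within 70 mm (tray x) and 80 mm (tray y) of the tray's centre, released and at rest; the green-capped one is still in its socket, within 10 mm of where it was (x of spent_grip in the frame of tray between -0.07 and 0.07 m and y of spent_grip in the frame of tray between -0.08 and 0.08 m and z of spent_grip in the frame of tray between 0.056 and 0.067 m and angle between spent_grip's own z axis and vertical below 0.17 rad and contact force between the fingers and spent below 0.1 N and linear speed of spent below 0.02 m/s and distance of fresh_grip from where it was at the start of the episode below 0.01 m); the robot touches nothing.
It fails at once if the green-capped cartridge is moved more than 10 mm (distance of fresh_grip from where it was at the start of the episode above 0.01 m).
It also fails if it takes over 38 s, if anything falls off the work surface, if the arm or the gripper's body presses on something with over 40 N, if the wrist force passes 120 N, or if a joint passes its speed limit or range.

### The arm

A 6-joint arm with a two-finger parallel gripper is mounted at the origin on the work surface. World frame = base frame: x ahead of the robot, y to its left, z up, the work surface at z = 0. Lengths are in m, angles in rad, forces in N, time in s.
With the tool pointing down it reaches from about 0.25 to 0.725 m from the base axis. Payload 4 kg.
Tool frame: the origin (TCP) lies between the finger pads; the fingertips stand 17 mm ahead of it and the grasp point (between the pads) lies 2 mm behind it; z points along the fingers, y is the direction in which the jaws open and shut (so a half turn about z gives the same grasp; the last joint's range is limited). The gripper opens to 85 mm and grips with 20 to 120 N. Pads are 22 mm wide; open, the fingers measure 114 mm over their backs; the gripper's body (76 mm by 85 mm) begins 54 mm behind the grasp point. The pads swing forward as they close: fully open they stand 13 mm farther back than shut.
Start: joints at [1.345, 0.241, 0.005, 1.335, 0, 1.571], TCP at [0.112, 0.487, 0.248] pointing down, gripper open.
Joint ranges: [-2.72, 2.72], [-1.05, 1.87], [-1.09, 1.28], [-1.99, 2.15], [-1.42, 1.44], [-3.14, 3.14]. Speed limits (rad/s): [2.79, 2.79, 3.14, 3.14, 3.14, 3.14].

### API

Orientations are given as a unit quaternion [x, y, z, w].
In Python, from workcell import readout, viewer, order gives the robot as it stands. The module is installed in compiled form; this text tells all that it offers.
- The arm moves only by the shell command python3 -m crank 'ROWS'. ROWS is text: rows parted by semicolons, each of 7 numbers parted by spaces: the shift along the tool's x, y, z in m, then the turn, a rotation vector about the tool's x, y, z in rad, then the gripper's target within -1 to 1 (shut at 1, half-way at 0, fully open at -1). A call has 1 to 20 rows; each row shifts and turns the pose as measured when the row begins, along the tool's axes as they then stand; what a row does not reach is not made up. A row lasts 1/12 s, in which the tool goes at most 41.7 mm and 7.16 degrees, less where a joint would pass 70% of its speed; a pose out of reach is approached as far as the arm can. A call with a gripper value outside its range is refused whole. The fingers move at their own pace and stop on an object; the grip force is fixed at half the most. Time passes only in rows, so rows that do not move let the fingers close. It gives the time, the measured TCP pose, the force and the opening at its end, in the units of the state.
- readout.get_obs(): the state, without advancing time (a new reading comes with each control period).
- viewer.camera(name): name is "scene" or "top"; returns the picture (400x640x3 uint8, red, green, blue); there is no depth.
- viewer.calibration(name): a dict with "fx", "fy", "cx", "cy" (pixels), "D" ([k1, k2, p1, p2, k3] as OpenCV has them; the pictures are not rectified), "eye" and "rotation" of the camera in the world. Camera axes: x right, y down, z forward; pixel columns grow to the right and rows downward; lengths in m; the calibration is good to about 2 mm. A picture is of the moment at which its call begins. calibration takes no time and is no camera call.
- order.job_done(): hands the job in, once; it reports no verdict.
The state is a dict: "clock": time; "joint_pos": joint angles; "joint_vel": joint speeds; "tau": joint torques, N m; "eef_pos": TCP position; "tool_rot": TCP orientation; "ft_force": force on the tool from outside, world axes, zero at the start; "ft_torque": the same for the moment, N m; "grip_width": finger opening in m.
Only numpy, scipy, OpenCV 4.12 (cv2) and the standard library are available. Lean on these libraries where they do the work, as an engineer would, in place of code of your own. Each camera call takes 0.05 s, during which the arm holds its last target. There are 200 camera calls.

## Working session

There is one attempt and no reset: what is moved stays moved. The work goes in short steps, Python scripts to look and compute and a shell command to move; the robot and the scene stay as the last step left them, time stands still between calls to the robot, and variables do not carry over. Pictures are saved under pics/ and viewed, about 8 in all and at most 12, crops included, and the job is handed in when it is done.

```bash
mkdir -p pics
python3 - <<'E'
from workcell import readout, viewer
import cv2
for n in("scene","top"):
    im=viewer.camera(n); cv2.imwrite(f"pics/{n}0.png",im[:,:,::-1]); print(n,viewer.calibration(n))
print(readout.get_obs())
E
```

```text
scene {'fx': 519.4655270839728, 'fy': 519.4655270839728, 'cx': 313.80660114377514, 'cy': 201.14352210938938, 'D': array([-0.04648842,  0.        ,  0.        ,  0.        ,  0.        ]), 'eye': array([ 1.19525869, -0.19012892,  0.54794956]), 'rotation': array([ 0.7020871 ,  0.52503845, -0.2904226 , -0.383488  ])}
top {'fx': 421.48348393567863, 'fy': 421.48348393567863, 'cx': 318.6444429109459, 'cy': 200.48449160979328, 'D': array([-0.08892664,  0.        ,  0.        ,  0.        ,  0.        ]), 'eye': array([ 0.46721256, -0.00534655,  0.96436781]), 'rotation': array([-0.70044963,  0.7126369 , -0.01967782,  0.03364126])}
{'clock': 0.1, 'joint_pos': array([ 1.34499408e+00,  2.41338786e-01,  3.86370193e-03,  1.33525981e+00,
       -1.12158601e-06,  1.57081348e+00]), 'joint_vel': array([ 1.16308166e-03, -1.88819831e-03,  3.27444851e-03, -1.69998330e-03,
        1.28985220e-03,  2.57364592e-05]), 'tau': array([-2.58373093e-04, -3.73139012e+01,  2.53009307e+01,  1.08670964e-02,
        4.87160912e-05,  1.53085992e-06]), 'eef_pos': array([0.11182028, 0.48676672, 0.24750323]), 'tool_rot': array([ 1.12669894e-01,  9.93632002e-01, -9.63176526e-04, -1.08635365e-04]), 'ft_force': array([ 0.0563263 , -0.43790302,  0.76892339]), 'ft_torque': array([-0.02748864, -0.05139728,  0.00047961]), 'grip_width': 0.08538230389409403}
```

View pics/top0.png

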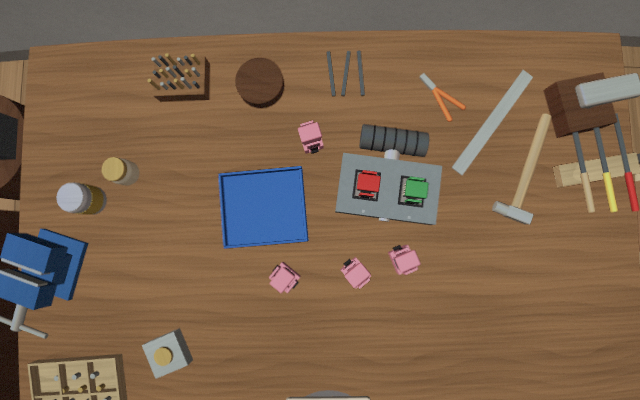

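View pics/scene0.png

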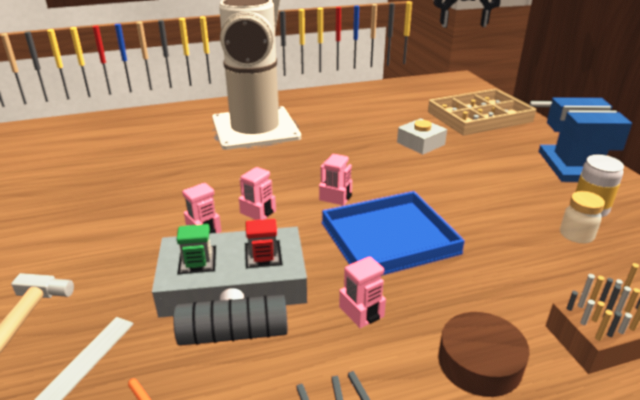

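Top view: the candidates are the red-capped cartridge at (368,183), the green one at (415,190), and pink look-alikes at (311,135), (284,278), (356,273) and (405,260). I choose the red one at (368,183), which is in the collector with its fan housing on the +x side (up in the picture). The tray is at (263,207). Next I'll check with a close crop.

```bash
cat > h.py <<'E'
import numpy as np, cv2
from workcell import viewer, readout
from scipy.spatial.transform import Rotation as R
def ray(n,px):
    c=viewer.calibration(n); K=np.array([[c['fx'],0,c['cx']],[0,c['fy'],c['cy']],[0,0,1.]])
    p=cv2.undistortPoints(np.array(px,float).reshape(-1,1,2),K,c['D']).reshape(-1,2)
    return c['eye'],R.from_quat(c['rotation']).apply(np.c_[p,np.ones(len(p))])
def at(n,px,z):
    e,d=ray(n,px); return e+d*((z-e[2])/d[:,2])[:,None]
def proj(n,X):
    c=viewer.calibration(n); K=np.array([[c['fx'],0,c['cx']],[0,c['fy'],c['cy']],[0,0,1.]])
    r=R.from_quat(c['rotation']).inv(); return cv2.projectPoints(np.array(X,float).reshape(-1,1,3),r.as_rotvec(),-r.apply(c['eye']),K,c['D'])[0].reshape(-1,2)
E
python3 - <<'E'
from h import *
im=cv2.imread("pics/top0.png")
cv2.imwrite("pics/c1.png",cv2.resize(im[140:240,330:450],None,fx=6,fy=6,interpolation=cv2.INTER_CUBIC))
im=cv2.imread("pics/scene0.png")
cv2.imwrite("pics/c2.png",cv2.resize(im[190:340,145:345],None,fx=4,fy=4,interpolation=cv2.INTER_CUBIC))
print(proj("top",[0.112,.487,.248]),proj("top",[0,0,0]))
E
```

```text
[[ 54.00417812 434.33896661]] [[328.3578631  438.10682198]]
```

View pics/c1.png

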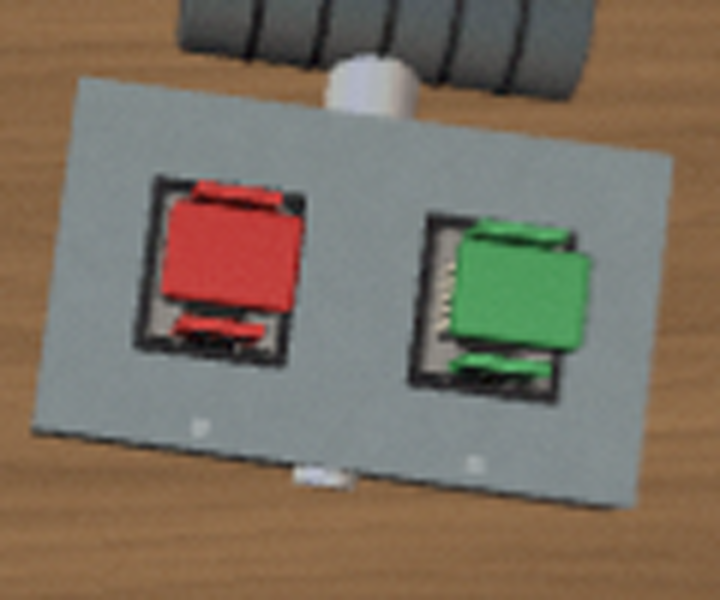

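View pics/c2.png

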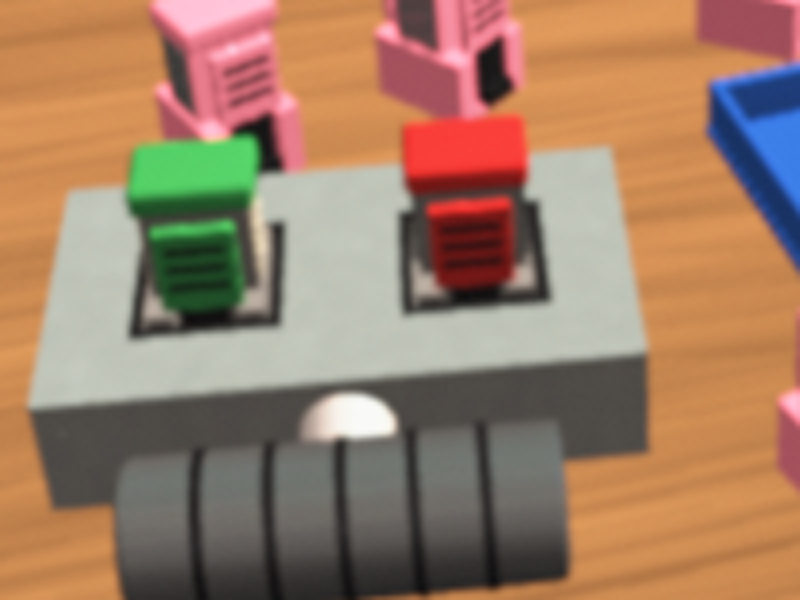

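Both crops confirm it: the red cap top is centred at c1 (233,255), with its tabs at (237,195) and (219,330). The socket frame is centred at (220,272). The collector's top corners are at (80,78), (672,155), (635,507) and (35,432).

Run:
```python
from h import *
f=lambda L:(np.array(L,float)+.5)/6-.5+[330,140]
col=at("top",f([(80,78),(672,155),(635,507),(35,432)]),.05)
cap=at("top",f([(172,200),(305,213),(293,312),(163,297)]),.104)
soc=at("top",f([(153,177),(305,195),(285,367),(135,350)]),.05)
tab=at("top",f([(237,190),(219,325)]),.092)
gcap=at("top",f([(462,235),(592,252),(582,352),(450,338)]),.104)
tray=at("top",[(219,172),(302,167),(308,247),(224,248)],.03)
c2=at("scene",(np.array([(408,118),(523,118),(525,170),(406,175)],float)+.5)/4-.5+[145,190],.104)
for n,v in dict(col=col,cap=cap,soc=soc,tab=tab,g=gcap,tray=tray,c2=c2).items():
    print(n,v.mean(0).round(4)); 
ex=(col[0]+col[1]-col[2]-col[3]); ey=col[0]+col[3]-col[1]-col[2]
print("len",np.linalg.norm(ex)/2,np.linalg.norm(ey)/2)
yx=np.arctan2(ex[1],ex[0]); yy=np.arctan2(ey[1],ey[0])-np.pi/2
print("yaw",yx,yy)
yaw=yy; u=np.array([np.cos(yaw),np.sin(yaw)]); v=np.array([-u[1],u[0]])
c=col.mean(0)[:2]; print("red from collector", c+.05*v, "green",c-.05*v)
t=tray[0]-tray[1]; print("trayyaw",np.arctan2(t[1],t[0])-np.pi/2, tray.round(3)[:,:2])
o=readout.get_obs(); print(R.from_quat(o['tool_rot']).as_matrix().round(3))
```

```text
col [ 0.5605 -0.1415  0.05  ]
cap [ 0.5683 -0.0917  0.104 ]
soc [ 0.5686 -0.092   0.05  ]
tab [ 0.569  -0.0911  0.092 ]
g [ 0.5532 -0.1901  0.104 ]
tray [0.5229 0.137  0.03  ]
c2 [ 0.5683 -0.0912  0.104 ]
len 0.13012985179894018 0.21864192921787923
yaw -0.1448543453820992 -0.14522002585546168
red from collector [ 0.56772546 -0.0920592 ] green [ 0.55325445 -0.19100661]
trayyaw 0.03902782518686676 [[0.607 0.237]
 [0.614 0.049]
 [0.435 0.038]
 [0.436 0.225]]
[[-0.975  0.224 -0.   ]
 [ 0.224  0.975 -0.002]
 [-0.    -0.002 -1.   ]]
```

Both cameras put the red grip point at (0.568, -0.092) with yaw -0.145, and the tray centre at (0.523, 0.137) with yaw about +0.04. The tool's y axis already points radially, so I'll swing round the base in an arc.

```bash
python3 -m crank '-.037 .004 0 0 0 .0745 -1;-.037 .004 0 0 0 .0745 -1;-.037 .004 0 0 0 .0745 -1;-.037 .004 0 0 0 .0745 -1;-.037 .004 0 0 0 .0745 -1;-.037 .004 0 0 0 .0745 -1;-.037 .004 0 0 0 .0745 -1;-.037 .004 0 0 0 .0745 -1;-.037 .004 0 0 0 .0745 -1;-.037 .004 0 0 0 .0745 -1;-.037 .004 0 0 0 .0745 -1;-.037 .004 0 0 0 .0745 -1;-.037 .004 0 0 0 .0745 -1;-.037 .004 0 0 0 .0745 -1;-.037 .004 0 0 0 .0745 -1;-.037 .004 0 0 0 .0745 -1;-.037 .004 0 0 0 .0745 -1;-.037 .004 0 0 0 .0745 -1;-.037 .004 0 0 0 .0745 -1;0 0 0 0 0 0 -1'
cat > go.py <<'E'
import sys
from h import *
o=readout.get_obs(); T=R.from_quat(o['tool_rot']); x,y,z,yaw=map(float,sys.argv[1:5])
yd=np.array([np.cos(yaw),np.sin(yaw),0]); G=R.from_matrix(np.c_[np.cross(yd,[0,0,-1]),yd,[0,0,-1]])
print("t",o['clock'],"pos",o['eef_pos'].round(4),"shift",T.inv().apply(np.array([x,y,z])-o['eef_pos']).round(4),"turn",(T.inv()*G).as_rotvec().round(4),"F",o['ft_force'].round(1),"w",o['grip_width'],"q",o['joint_pos'].round(2))
E
python3 go.py .568 -.092 .18 -.145
```

```text
clock: 1.77
eef_pos: [0.5719, -0.0039, 0.2337]
tool_rot: [0.752, 0.659, -0.011, -0.001]
ft_force: [-0.5, 0.6, 0.0]
grip_width: 0.0855
t 1.7667 pos [ 0.5719 -0.0039  0.2337] shift [-0.0871  0.0084  0.0548] turn [-0.016   0.0142  0.0144] F [-0.5  0.6  0. ] w 0.08548406045007326 q [-0.    0.4   0.2   1.38 -0.01  1.7 ]
```

```bash
python3 -m crank '-.029 .003 .018 -.016 .014 .014 -1;-.029 .003 .018 0 0 0 -1;-.029 .003 .018 0 0 0 -1;0 0 0 0 0 0 -1;0 0 0 0 0 0 -1;0 0 0 0 0 0 -1'
python3 go.py .568 -.092 .14 -.145
```

```text
clock: 2.27
eef_pos: [0.5672, -0.0963, 0.1753]
tool_rot: [0.758, 0.653, -0.0, -0.002]
ft_force: [-0.1, 0.1, 0.8]
grip_width: 0.0849
t 2.2667 pos [ 0.5672 -0.0963  0.1753] shift [0.0043 0.0003 0.0354] turn [-0.0032 -0.0025 -0.0033] F [-0.1  0.1  0.8] w 0.08491340071384443 q [-0.17  0.43  0.08  1.23  0.    1.55]
```

```bash
python3 -m crank '.004 0 .018 -.003 -.0025 -.003 -1;0 0 .017 0 0 0 -1;0 0 0 0 0 0 -1;0 0 0 0 0 0 -1'
python3 go.py .568 -.092 .074 -.145
python3 - <<'E'
from h import *
a=viewer.camera("top")[110:230,300:440,::-1]; b=viewer.camera("scene")[150:310,160:340,::-1]
cv2.imwrite("pics/p5.png",np.hstack([cv2.resize(a,(400,343),interpolation=3),cv2.resize(b,(386,343),interpolation=3)]))
E
```

```text
clock: 2.6
eef_pos: [0.5702, -0.0878, 0.1426]
tool_rot: [0.755, 0.656, 0.002, 0.001]
ft_force: [-0.9, 0.3, 0.1]
grip_width: 0.0854
t 2.6 pos [ 0.5702 -0.0878  0.1426] shift [-0.0045 -0.0019  0.0686] turn [ 0.0047 -0.0011  0.0058] F [-0.9  0.3  0.1] w 0.08543607571747885 q [-0.15  0.45  0.03  1.14  0.    1.56]
```

View pics/p5.png

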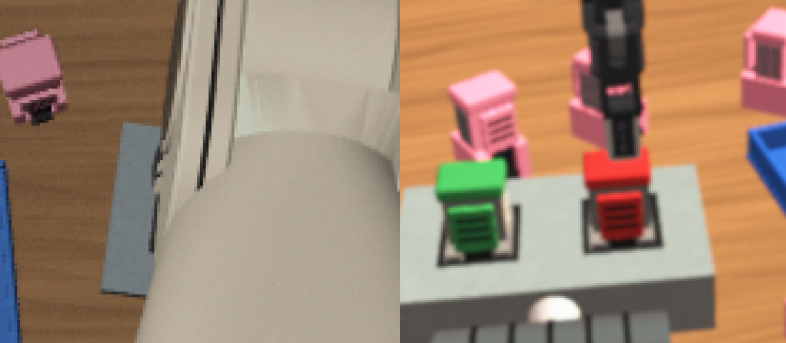

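The scene view (right half) shows the near finger at (622,150), in line above the red cap at (618,200) and clear of the green one at (472,180). I'll go down in steps.

```bash
python3 -m crank '-.003 -.002 .012 .005 -.001 .006 -1;0 0 .012 0 0 0 -1;0 0 .012 0 0 0 -1;0 0 0 0 0 0 -1;0 0 0 0 0 0 -1'
python3 go.py .568 -.092 .075 -.145
```

```text
clock: 3.12
eef_pos: [0.5711, -0.0905, 0.1092]
tool_rot: [0.756, 0.654, 0.003, 0.003]
ft_force: [-0.6, 0.7, 0.1]
grip_width: 0.0852
t 3.1167 pos [ 0.5711 -0.0905  0.1092] shift [-0.0019 -0.0032  0.0342] turn [0.0085 0.0005 0.0005] F [-0.6  0.7  0.1] w 0.0851581529687624 q [-0.16  0.48 -0.02  1.06 -0.    1.56]
```

```bash
python3 -m crank '-.002 -.003 .011 .0085 0 0 -1;0 0 .011 0 0 0 -1;0 0 .011 0 0 0 -1;0 0 0 0 0 0 -1;0 0 0 0 0 0 -1'
python3 go.py .568 -.092 .076 -.145
```

```text
clock: 3.53
eef_pos: [0.5687, -0.0929, 0.075]
tool_rot: [0.757, 0.654, 0.0, 0.001]
ft_force: [-0.4, -0.2, 0.3]
grip_width: 0.0854
t 3.5333 pos [ 0.5687 -0.0929  0.075 ] shift [ 0.0007 -0.0008 -0.001 ] turn [ 0.0022  0.0007 -0.0002] F [-0.4 -0.2  0.3] w 0.08538359006891393 q [-0.16  0.52 -0.06  0.99 -0.    1.55]
```

```bash
python3 -m crank '0 0 0 0 0 0 1;0 0 0 0 0 0 1;0 0 0 0 0 0 1;0 0 0 0 0 0 1;0 0 0 0 0 0 1;0 0 0 0 0 0 1;0 0 0 0 0 0 1;0 0 0 0 0 0 1;0 0 0 0 0 0 1;0 0 0 0 0 0 1'
python3 go.py .568 -.092 .15 -.145
```

```text
clock: 4.37
eef_pos: [0.5689, -0.093, 0.0778]
tool_rot: [0.757, 0.654, 0.001, 0.002]
ft_force: [-0.3, 0.3, -2.4]
grip_width: 0.0335
t 4.3667 pos [ 0.5689 -0.093   0.0778] shift [ 0.0008 -0.0007 -0.0722] turn [ 0.0038  0.0008 -0.0005] F [-0.3  0.3 -2.4] w 0.03347010505293059 q [-0.16  0.51 -0.06  0.99 -0.    1.55]
```

A width of 33.5 mm is less than the pinched 40 mm, so I'll check whether it's still closing and look.

```bash
python3 -m crank '0 0 0 0 0 0 1;0 0 0 0 0 0 1;0 0 0 0 0 0 1'
python3 - <<'E'
from h import *
b=viewer.camera("scene")[180:290,170:320,::-1]
cv2.imwrite("pics/p6.png",cv2.resize(b,None,fx=5,fy=5,interpolation=3))
E
```

```text
clock: 4.62
eef_pos: [0.5689, -0.093, 0.0777]
tool_rot: [0.757, 0.654, 0.001, 0.002]
ft_force: [0.3, -1.3, -0.7]
grip_width: 0.0333
```

View pics/p6.png

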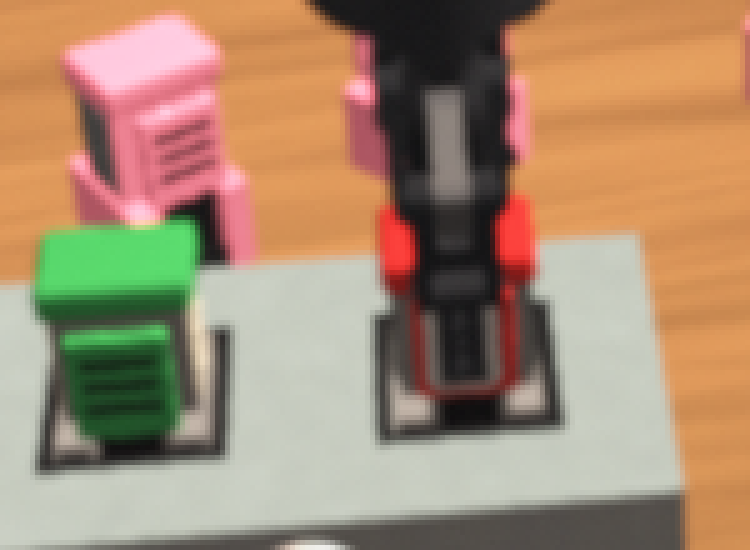

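The finger pad sits on the red tab at (465,340), and the tab is pressed in. The cartridge is still seated and the green one is untouched. Lifting straight up.

```bash
python3 -m crank '0 0 -.008 0 0 0 1;0 0 -.01 0 0 0 1;0 0 -.01 0 0 0 1;0 0 -.01 0 0 0 1;0 0 -.01 0 0 0 1;0 0 -.01 0 0 0 1;0 0 -.01 0 0 0 1;0 0 -.01 0 0 0 1;0 0 0 0 0 0 1;0 0 0 0 0 0 1;0 0 0 0 0 0 1'
python3 go.py .523 .137 .155 .0
python3 - <<'E'
from h import *
b=viewer.camera("scene")[130:290,150:350,::-1]
cv2.imwrite("pics/p7.png",cv2.resize(b,None,fx=4,fy=4,interpolation=3)[:600])
E
```

```text
clock: 5.58
eef_pos: [0.5701, -0.0931, 0.1684]
tool_rot: [0.757, 0.654, 0.003, 0.004]
ft_force: [-0.2, 0.2, -2.0]
grip_width: 0.0331
t 5.5833 pos [ 0.5701 -0.0931  0.1684] shift [ 0.2209 -0.0801  0.0124] turn [ 0.0107  0.0017 -0.1453] F [-0.2  0.2 -2. ] w 0.033084734764931734 q [-0.16  0.43  0.06  1.19 -0.    1.55]
```

View pics/p7.png

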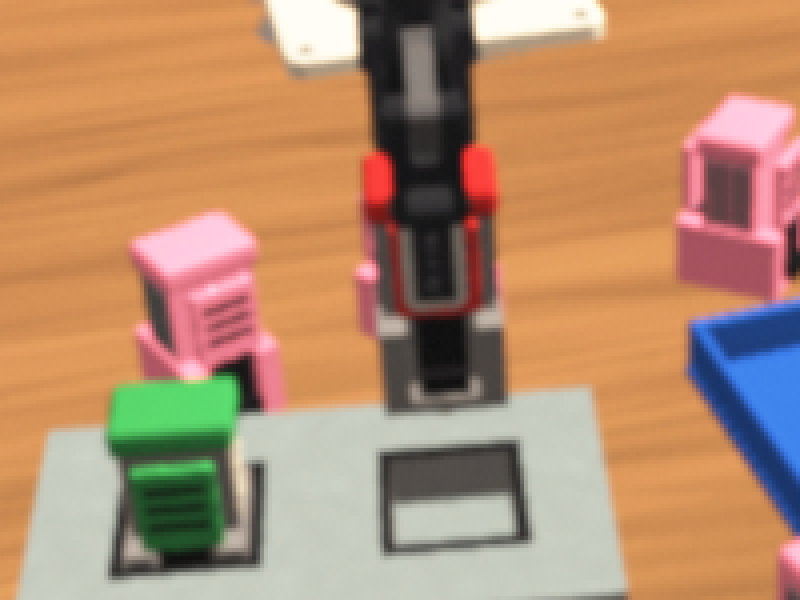

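The cartridge is out and hanging upright, with its base at (445,405) above the empty socket (455,500). The green one is still in place. I'll carry it to the tray at this height.

```bash
python3 -m crank '.008 -.003 0 .005 .001 0 1;.015 -.005 0 .005 .001 0 1;.02 -.007 0 0 0 0 1;.022 -.008 0 0 0 0 1;.022 -.008 0 0 0 0 1;.022 -.008 0 0 0 0 1;.022 -.008 0 0 0 0 1;.022 -.008 0 0 0 0 1;.022 -.008 0 0 0 0 1;.02 -.007 0 0 0 0 1;.014 -.005 0 0 0 0 1;.006 -.002 0 0 0 0 1;0 0 0 0 0 0 1;0 0 0 0 0 0 1;0 0 0 0 0 0 1'
python3 go.py .523 .137 .064 -.145
python3 - <<'E'
from h import *
b=viewer.camera("scene")[110:290,290:490,::-1]
cv2.imwrite("pics/p8.png",cv2.resize(b,None,fx=3,fy=3,interpolation=3))
E
```

```text
clock: 6.88
eef_pos: [0.5137, 0.145, 0.158]
tool_rot: [0.757, 0.654, -0.009, -0.008]
ft_force: [0.7, -0.2, -1.8]
grip_width: 0.0332
t 6.8833 pos [0.5137 0.145  0.158 ] shift [-0.0064  0.0126  0.0937] turn [-0.0243  0.0025 -0.0007] F [ 0.7 -0.2 -1.8] w 0.03320973944272384 q [ 0.27  0.38 -0.04  1.17  0.01  1.99]
```

View pics/p8.png

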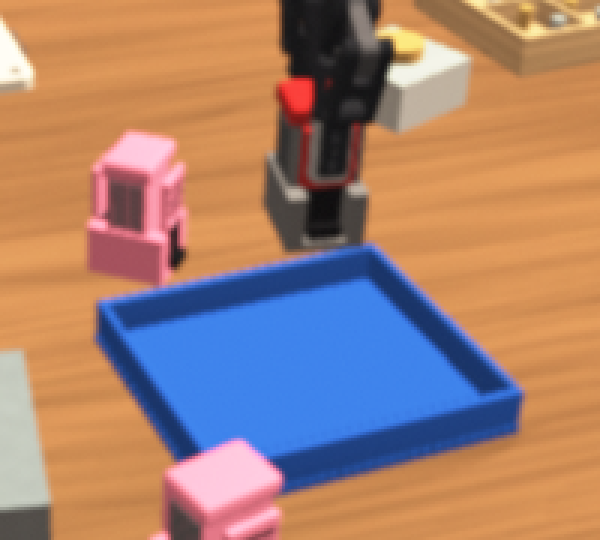

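The cartridge is held upright, with its base at (310,245) in the crop above the tray, which has its floor centred near (310,365). I'll correct the tilt and lower it.

```bash
python3 -m crank '-.003 .006 .005 -.012 .001 0 1;-.003 .006 .008 -.012 .001 0 1;0 0 .01 0 0 0 1;0 0 .01 0 0 0 1;0 0 .01 0 0 0 1;0 0 .01 0 0 0 1;0 0 .008 0 0 0 1;0 0 .005 0 0 0 1;0 0 0 0 0 0 1;0 0 0 0 0 0 1;0 0 0 0 0 0 1'
python3 go.py .523 .137 .064 -.145
```

```text
clock: 7.85
eef_pos: [0.5305, 0.1251, 0.0873]
tool_rot: [0.762, 0.647, 0.002, 0.004]
ft_force: [-0.2, 0.3, -2.1]
grip_width: 0.0336
t 7.85 pos [0.5305 0.1251 0.0873] shift [ 0.0106 -0.0096  0.0232] turn [ 0.0085  0.0025 -0.0175] F [-0.2  0.3 -2.1] w 0.0335885272709275 q [ 0.23  0.45 -0.14  0.98 -0.01  1.97]
```

```bash
python3 -m crank '.004 -.004 .005 .004 .001 0 1;.004 -.003 .005 .004 .001 0 1;0 0 .004 0 0 0 1;0 0 .003 0 0 0 1;0 0 0 0 0 0 1;0 0 0 0 0 0 1;0 0 0 0 0 0 1'
python3 go.py .523 .137 .064 -.145
```

```text
clock: 8.43
eef_pos: [0.5256, 0.1362, 0.0702]
tool_rot: [0.762, 0.648, 0.002, 0.001]
ft_force: [1.6, -0.3, -1.6]
grip_width: 0.0332
t 8.4333 pos [0.5256 0.1362 0.0702] shift [ 0.0004 -0.0028  0.0062] turn [ 0.0031 -0.0014 -0.0161] F [ 1.6 -0.3 -1.6] w 0.0332360583552095 q [ 0.25  0.46 -0.17  0.94 -0.    1.99]
```

```bash
python3 -m crank '0 0 .003 .003 -.001 0 1;0 0 .002 0 0 0 1;0 0 .001 0 0 0 1;0 0 0 0 0 0 1;0 0 0 0 0 0 1'
python3 go.py .523 .137 .064 -.145
```

```text
clock: 8.85
eef_pos: [0.5262, 0.1361, 0.064]
tool_rot: [0.762, 0.648, 0.0, 0.0]
ft_force: [0.0, 0.1, -2.2]
grip_width: 0.0338
t 8.85 pos [0.5262 0.1361 0.064 ] shift [ 0.0004 -0.0033  0.    ] turn [ 0.0009 -0.0005 -0.0164] F [ 0.   0.1 -2.2] w 0.033817531603244334 q [ 0.25  0.47 -0.17  0.93  0.    1.99]
```

No contact yet (Fz is still -2). Going down 1 mm at a time.

```bash
python3 -m crank '0 0 .001 0 0 0 1;0 0 .001 0 0 0 1;0 0 0 0 0 0 1;0 0 0 0 0 0 1'
python3 go.py .523 .137 .064 -.145
```

```text
clock: 9.18
eef_pos: [0.5266, 0.1362, 0.0643]
tool_rot: [0.762, 0.648, 0.001, 0.0]
ft_force: [-0.8, 0.3, -2.6]
grip_width: 0.0333
t 9.1833 pos [0.5266 0.1362 0.0643] shift [ 0.0002 -0.0037  0.0003] turn [ 0.0025 -0.0015 -0.0165] F [-0.8  0.3 -2.6] w 0.03334183015063382 q [ 0.25  0.47 -0.17  0.93  0.    1.99]
```

```bash
python3 -m crank '0 0 .002 0 0 0 1;0 0 .002 0 0 0 1;0 0 0 0 0 0 1'
python3 go.py .523 .137 .062 -.145
```

```text
clock: 9.43
eef_pos: [0.5271, 0.1364, 0.0644]
tool_rot: [0.762, 0.648, 0.003, 0.001]
ft_force: [0.2, 0.4, -1.6]
grip_width: 0.0331
t 9.4333 pos [0.5271 0.1364 0.0644] shift [-0.0001 -0.0042  0.0024] turn [ 0.0049 -0.0029 -0.0165] F [ 0.2  0.4 -1.6] w 0.03310412310438396 q [ 0.25  0.47 -0.17  0.92  0.    1.99]
```

```bash
python3 -m crank '0 0 .003 -.004 .002 0 1'; python3 -m crank '0 0 .003 0 0 0 1'
python3 - <<'E'
from h import *
b=viewer.camera("scene")[130:290,310:470,::-1]
cv2.imwrite("pics/p9.png",cv2.resize(b,None,fx=3.7,fy=3.7,interpolation=3))
E
```

```text
clock: 9.52
eef_pos: [0.5282, 0.1369, 0.0635]
tool_rot: [0.762, 0.648, 0.006, 0.002]
ft_force: [-8.8, -2.9, 33.5]
grip_width: 0.0332
clock: 9.6
eef_pos: [0.5282, 0.1369, 0.0635]
tool_rot: [0.762, 0.648, 0.007, 0.002]
ft_force: [-10.1, -3.0, 30.8]
grip_width: 0.0334
```

View pics/p9.png

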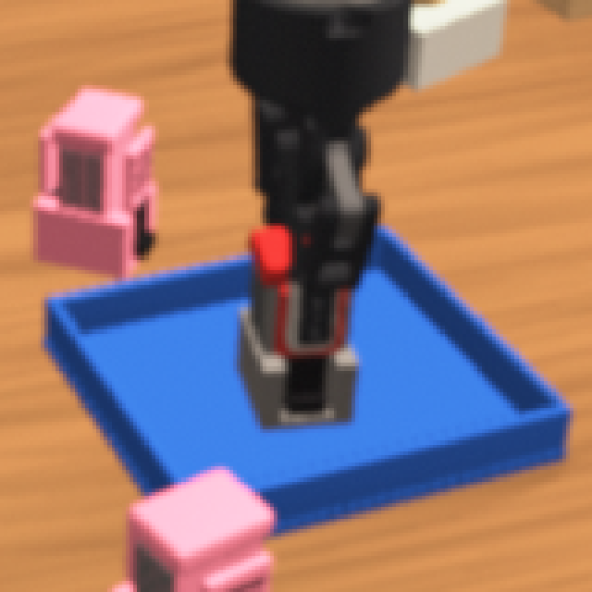

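It's on the tray floor (31 N up), upright, with its base at (300,415). I'll relax the push, then let go.

```bash
python3 -m crank '0 0 0 -.005 .003 0 1;0 0 0 0 0 0 1;0 0 0 0 0 0 .4;0 0 0 0 0 0 0;0 0 0 0 0 0 -.5;0 0 0 0 0 0 -1;0 0 0 0 0 0 -1;0 0 0 0 0 0 -1;0 0 0 0 0 0 -1;0 0 0 0 0 0 -1;0 0 0 0 0 0 -1;0 0 0 0 0 0 -1'
python3 go.py .523 .137 .15 -.145
```

```text
clock: 10.65
eef_pos: [0.5293, 0.1371, 0.0631]
tool_rot: [0.762, 0.648, 0.011, 0.004]
ft_force: [-0.0, -0.1, -0.2]
grip_width: 0.0852
t 10.65 pos [0.5293 0.1371 0.0631] shift [-0.0001 -0.0045 -0.087 ] turn [ 0.0196 -0.0109 -0.0165] F [-0.  -0.1 -0.2] w 0.08519338133955463 q [ 0.25  0.47 -0.18  0.9   0.    1.98]
```

```bash
python3 -m crank '0 0 -.01 .01 -.005 0 -1;0 0 -.015 .005 -.003 0 -1;0 0 -.02 0 0 0 -1;0 0 -.02 0 0 0 -1;0 0 -.025 0 0 0 -1;0 0 -.025 0 0 0 -1;0 0 -.025 0 0 0 -1;0 0 -.02 0 0 0 -1;.035 -.01 0 0 0 0 -1;.035 -.01 0 0 0 0 -1;.035 -.01 0 0 0 0 -1;.035 -.01 0 0 0 0 -1;.035 -.01 0 0 0 0 -1;.035 -.01 0 0 0 0 -1;0 0 0 0 0 0 -1;0 0 0 0 0 0 -1;0 0 0 0 0 0 -1'
python3 - <<'E'
from h import *
a=viewer.camera("top")[150:260,200:450,::-1]; b=viewer.camera("scene")[170:300,150:470,::-1]
cv2.imwrite("pics/p10.png",np.vstack([cv2.resize(a,(640,282),interpolation=3),cv2.resize(b,(640,260),interpolation=3)]))
E
```

```text
clock: 12.07
eef_pos: [0.5026, 0.3618, 0.2325]
tool_rot: [0.764, 0.645, 0.004, 0.0]
ft_force: [-0.7, 0.1, 0.4]
grip_width: 0.0856
```

View pics/p10.png

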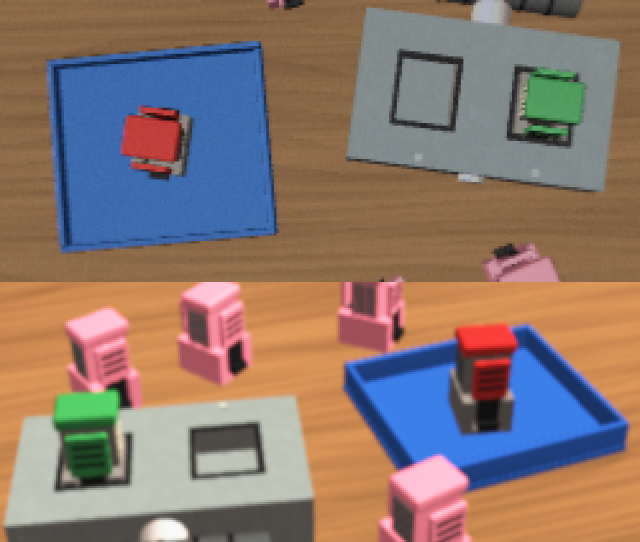

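Both views show the red cartridge upright near the tray centre, at (152,140) in the top view and (483,380) in the scene view. The red socket is empty and the green cartridge is still in its own, with the gripper well clear. Handing in.

```bash
python3 -c "
from workcell import order; print(order.job_done())"
```

```text
the job is handed in; nothing more can be done
None
```

The red-capped cartridge is standing upright near the centre of the blue return tray, released. I handed the job in at about 12 s of the 38 s allowed; the hand-in gives no verdict.

I pinched both tabs, lifted the cartridge straight out and lowered it until it touched the tray floor. Then I let go and moved the arm clear.

**Last checks:** the final top and scene pictures show the red cartridge upright in the tray, its socket empty, and the green cartridge still in place. The gripper was open and the force reading was close to zero.

**Two readings to note:**
- **Grip width:** it read 33 mm while holding, not the 40 mm given for the pinched tabs. I went by the picture, which showed the tab pressed in, and the cartridge then lifted freely.
- **Set-down force:** the first small lowering steps near the tray floor showed no contact force. A firmer step then pressed the cartridge down with about 31–34 N, and I relaxed that before opening the gripper.

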